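# Slack off the ratchet winch

### The arm

A 6-joint arm with a two-finger parallel gripper is mounted at the origin on a cart in front of the work surface, level with it; the furniture and walls round the work are solid. World frame = base frame: x ahead of the robot, y to its left, z up, the work surface at z = 0. Lengths are in m, angles in rad, forces in N, time in s.
With the tool pointing down it reaches from about 0.35 to 0.975 m from the base axis. Payload 4.9 kg.
Tool frame: the origin (TCP) lies midway between the tips of the shut fingers; the grasp point (between the pads) lies 19 mm behind it; z points along the fingers, y is the direction in which the jaws open and shut (so a half turn about z gives the same grasp; the last joint's range is limited). The gripper opens to 85 mm and grips with 20 to 120 N. Pads are 22 mm wide; open, the fingers measure 114 mm over their backs; the gripper's body (76 mm by 85 mm) begins 54 mm behind the grasp point. The pads swing forward as they close: fully open they stand 13 mm farther back than shut.
Start: joints at [-1.418, 0.053, 1.613, -0, 1.476, -0.119], TCP at [0.168, -0.602, 0.231] pointing down, gripper open.
Joint ranges: [-3.01, 3.01], [-1.01, 2.22], [0.06, 2.58], [-1.02, 4.17], [0.09, 2.62], [-3.14, 3.14]. Speed limits (rad/s): [2.57, 2.57, 3.14, 3.14, 3.14, 3.14].

### API

Orientations are given as a unit quaternion [w, x, y, z].
In Python, from plant import state, grab_frame, camera_params, job_done, boxes_of gives the robot as it stands.
- The arm moves only by the tool step_arm, never from a script. Its argument "steps" is a list of rows, each a list of 4 numbers: the shift along the tool's x, y, z in mm, then the turn about the tool's z in degrees. A call has 1 to 8 rows; each row shifts and turns the pose as measured when the row begins, along the tool's axes as they then stand; what a row does not reach is not made up. A row lasts 1/10 s, in which the tool goes at most 50 mm and 8.59 degrees, less where a joint would pass 70% of its speed; a pose out of reach is approached as far as the arm can. A call is refused whole if a number of a shift passes 50 or a number of a turn 8.59, either way. A call with a gripper value outside its range is refused whole. "claw" is the opening in per cent of the stroke, from 0 (shut) to 100 (fully open), set as the call begins (left out, the last holds). The fingers move at their own pace and stop on an object; the grip force is fixed at half the most. Time passes only in rows, so rows that do not move let the fingers close. It gives the time, the measured TCP pose, the force and the opening at its end, in the units of the state.
- state(): the state, without advancing time (a new reading comes with each control period).
- grab_frame(name): name is "scene" or "top" or "wrist"; returns (picture, depth): 420x560x3 uint8, red, green, blue; 420x560 float32, m along the optical axis (not along the pixel's ray), 0 where there is no reading.
- camera_params(name): a dict with "mtx" (3x3 intrinsics, pixels), "k1" (the pictures are not rectified: a ray, as slopes to the right and down, at radius r is drawn at 1 + k1 r^2 times it, then the intrinsics apply), "extrinsics" (4x4, takes a point from camera to world coordinates); the wrist camera has in their place "T_tool_cam" (4x4, takes a point from camera to tool coordinates, whose origin is the TCP and whose axes are the flange's). Camera axes: x right, y down, z forward; pixel columns grow to the right and rows downward; lengths in m; the calibration is good to about 2 mm. A picture is of the moment at which its call begins: read the wrist's pose just before it. camera_params takes no time and is no camera call.
- job_done(): hands the job in, once; it reports no verdict.
Trained networks look in the newest picture that a camera, given by its name, has taken for a name from the list of things; names that differ only in an ending like _2 or _b are one class to them, and where a whole thing is asked for, a point or a joint stands for the part that bears it (a point fixed in the world has none). Each returns a list of dicts, best first, with "p" (0 to 1); they miss things now and then, are a little off and sometimes report something else, mostly with a low value. They report only what shows in the picture. A call takes as long as a camera call.
- boxes_of(camera, label): "box" ([left, top, width, height] in pixels, round what is visible of it).
The state is a dict: "time": time; "joint_pos": joint angles; "joint_vel": joint speeds; "joint_efforts": joint torques, N m; "tool_pos": TCP position; "tool_rot": TCP orientation; "contact_force": force on the tool from outside, world axes, zero at the start; "ft_torque": the same for the moment, N m; "gripper_width": opening from 0.0 (shut) to 1.0 (fully open).
Only numpy, scipy, OpenCV 4.12 (cv2) and the standard library are available. Lean on these libraries where they do the work, as an engineer would, in place of code of your own. Each camera call takes 0.05 s, during which the arm holds its last target. There are 200 camera calls.

### The job

Slack off the small upright-drum winch on the bench. First throw its weighted pawl lever over, so that the pawl is lifted clear of the ratchet teeth and stays back; then turn the crank backward (anticlockwise seen from above) until the crank arm points at the index post on the base plate. Leave the crank there and the pawl thrown back.

Things in the scene. Friction and masses are not known exactly. Their poses are not given: they have to be found in the camera images.
- winch: The winch, fixed: grey base plate 192x192x12 mm, flat ratchet wheel with saw teeth on its rim, upright drum, crank on top. Origin on the drum's axis at bench height, z up. In its frame (mm) the pawl's pivot, parallel to x, is at (76, 66, 46); the index post, 14 thick, top at 50, with a point aimed at the axis, is at (0, -96). The crank arm (top 66) passes above it; drum nut up to 74.
- pawl_knob (a point): Centre of the weighted knob on the pawl lever: dark cylinder, 22 mm thick, 26 long along the winch's x, 65 mm from the pivot, 100 mm above the bench at both ends of its throw (111 between). Nose down, it leans 34 degrees toward the winch's -y; throw it over to +y until it leans 34 degrees the other way. Under 0.2 kg; it falls on and stays past about 45 degrees of throw, else falls back.
- pawl (a joint): Angle of the pawl lever in rad: 0 to 0.12 with the nose down on the teeth (depending on where it rests on a tooth), 1.2 thrown fully over toward the winch's +y against its stop, the nose then high above the wheel.
- crank_handle (a point): Centre (half-way up) of the black upright crank handle, a sleeve that spins freely on its pin: 20 mm in diameter, 45 mm tall, centre 90 mm above the bench, 50 mm from the drum's axis. It goes round with the drum in a level circle.
- drum (a joint): Angle of drum and crank in rad, growing anticlockwise seen from above (backward: the pawl stops this within one 18-degree tooth while its nose is down). In the winch's frame the handle lies in the direction 150 degrees (anticlockwise from +x) + this angle; in line with the index post at 2.09. Stiff (about 2.5 N at the handle), stays where it is left.

How it is judged:
By the outcome, as a careful person would: the job done as asked, in the order asked, and still so for the second after the job is handed in, with the robot touching nothing.
It also fails if it takes over 38 s, if anything falls off the work surface, if the arm or the gripper's body presses on something with over 40 N, if the wrist force passes 120 N, or if a joint passes its speed limit or range.

## Working session

There is one attempt and no reset: what is moved stays moved. The work goes in short steps, Python scripts to look and compute and a tool call to move; the robot and the scene stay as the last step left them, time stands still between calls to the robot, and variables do not carry over. Pictures are saved under pics/ and viewed, about 8 in all and at most 12, crops included, and the job is handed in when it is done.

Besides the shell and the picture viewer there is one more tool, called after ">>>" by a JSON object that holds its "op" and its "data", one argument or row to a line. step_arm: Moves the arm, as the interface text tells. Its arguments: {"type":"object","properties":{"steps":{"type":"array"},"claw":{"type":"number"}},"required":["steps"]}

```bash
mkdir -p pics; ls; cat > h.py <<'E'
import numpy as np, cv2
from plant import state, grab_frame, camera_params, job_done, boxes_of
from scipy.spatial.transform import Rotation as R
def T_tool(s):
    T=np.eye(4); q=s["tool_rot"]; T[:3,:3]=R.from_quat([q[1],q[2],q[3],q[0]]).as_matrix(); T[:3,3]=s["tool_pos"]; return T
def grab(name):
    s=state(); im,d=grab_frame(name); c=camera_params(name)
    E=np.array(c["extrinsics"]) if "extrinsics" in c else T_tool(s)@np.array(c["T_tool_cam"])
    return im,d,np.array(c["mtx"]),c["k1"],E
def cloud(d,K,k1,E):
    h,w=d.shape; u,v=np.meshgrid(np.arange(w),np.arange(h))
    x=(u-K[0,2])/K[0,0]; y=(v-K[1,2])/K[1,1]; X,Y=x.copy(),y.copy()
    for _ in range(6):
        f=1+k1*(X*X+Y*Y); X,Y=x/f,y/f
    P=np.stack([X*d,Y*d,d],-1)@E[:3,:3].T+E[:3,3]; P[d<=0]=np.nan; return P
def proj(p,K,k1,E):
    q=(np.asarray(p)-E[:3,3])@E[:3,:3]; x,y=q[0]/q[2],q[1]/q[2]; f=1+k1*(x*x+y*y)
    return K[0,0]*x*f+K[0,2],K[1,1]*y*f+K[1,2]
def save(im,n): cv2.imwrite(f"pics/{n}.png",im[:,:,::-1])
E
cat > a.py <<'E'
from h import *
s=state(); print(s)
ims=[]
for n in ["top","scene"]:
    im,d,K,k1,E=grab(n); P=cloud(d,K,k1,E); save(im,n+"0"); np.savez(n+"0.npz",im=im,d=d,K=K,k1=k1,E=E)
    print(n,E[:3,3].round(3))
    for l in ["winch","pawl_knob","pawl","crank_handle","drum"]:
        for b in boxes_of(n,l)[:2]:
            x,y,w,h=b["box"]; print(l,np.round(b["box"]),round(b["p"],2),"ctr",P[int(y+h/2),int(x+w/2)].round(3))
E
python3 a.py
```

```text
pics
{'time': 0.0, 'joint_pos': array([-1.41797317e+00,  5.33220454e-02,  1.61431326e+00, -3.50101251e-05,
        1.47601013e+00, -1.18994030e-01]), 'joint_vel': array([-8.52046856e-06,  9.53161138e-04, -4.10556064e-04,  3.39022156e-04,
        3.95760625e-04,  3.13011923e-04]), 'joint_efforts': array([ 9.18160440e-04, -3.93683410e+01, -3.70174026e+01, -3.44750208e-05,
        7.13213172e-03,  8.12741490e-06]), 'tool_pos': array([ 0.16769865, -0.60142229,  0.23007311]), 'tool_rot': array([-1.02595076e-03,  9.90777885e-01,  1.35492170e-01, -3.47824320e-05]), 'contact_force': array([-0.1906869 , -0.57325226, -0.9058365 ]), 'ft_torque': array([-0.01843431, -0.03083839, -0.06008383]), 'gripper_width': 1.0023373596782967}
top [0.461 0.129 0.935]
winch [284. 152. 126. 127.] 0.74 ctr [0.525 0.024 0.067]
pawl_knob [300. 162.  38.  24.] 0.85 ctr [0.59  0.075 0.113]
pawl [300. 163.  39.  26.] 0.6 ctr [0.587 0.075 0.111]
crank_handle [306. 167.  92.  90.] 0.96 ctr [0.528 0.018 0.075]
drum [305. 167.  89.  93.] 0.77 ctr [0.527 0.021 0.067]
scene [0.143 0.637 0.66 ]
winch [271. 150. 116.  88.] 0.85 ctr [0.525 0.044 0.024]
pawl_knob [284. 149.  20.  43.] 0.89 ctr [0.581 0.084 0.081]
crank_handle [299. 160.  76.  57.] 0.84 ctr [0.513 0.036 0.041]
drum [297. 160.  82.  55.] 0.65 ctr [0.511 0.032 0.042]
```

```bash
python3 - <<'E'
from h import *
a=np.load("top0.npz"); b=np.load("scene0.npz")
A=cv2.resize(a["im"][120:300,250:440],None,fx=3,fy=3,interpolation=cv2.INTER_CUBIC)[:,:,:]
B=cv2.resize(b["im"][120:260,240:420],None,fx=2.2,fy=2.2)
save(A,"topc"); 
P=cloud(a["d"],a["K"],a["k1"],a["E"])
# base plate corners: points with z 5..18mm 
m=(P[...,2]>.006)&(P[...,2]<.05)&(P[...,0]>.38)&(P[...,0]<.68)&(P[...,1]>-.13)&(P[...,1]<.17)
r=cv2.minAreaRect(P[m][:,:2].astype(np.float32)); print(r)
m=(P[...,2]>.095)&(P[...,2]<.13)&(P[...,0]>.38)&(P[...,0]<.68)&(P[...,1]>-.13)&(P[...,1]<.17)
n,L=cv2.connectedComponents(m.astype(np.uint8))
for i in range(1,n):
    q=P[L==i]
    if len(q)>15: print(len(q),q.mean(0).round(4),q.min(0).round(3),q.max(0).round(3), cv2.minAreaRect(q[:,:2].astype(np.float32)))
m=(P[...,2]>.02)&(P[...,2]<.4)
n,L,st,_=cv2.connectedComponentsWithStats(m.astype(np.uint8))
for i in range(1,n):
    q=P[L==i]
    if len(q)>40: print("obj",len(q),q.min(0).round(3),q.max(0).round(3))
E
```

```text
((0.5365489721298218, 0.024115324020385742), (0.28105998039245605, 0.2909734845161438), 0.7815462946891785)
217 [0.5918 0.0686 0.112 ] [0.578 0.055 0.097] [0.607 0.081 0.118] ((0.5926008224487305, 0.06806373596191406), (0.026140885427594185, 0.021813519299030304), 17.918834686279297)
113 [0.4849 0.0342 0.1113] [0.476 0.025 0.095] [0.494 0.043 0.116] ((0.48532986640930176, 0.034012630581855774), (0.018044162541627884, 0.018141789361834526), 89.03514862060547)
obj 17360 [ 0.699 -0.415  0.02 ] [0.903 0.693 0.182]
obj 2423 [ 0.729 -0.101  0.02 ] [ 0.867 -0.02   0.046]
obj 1789 [0.763 0.146 0.02 ] [0.831 0.231 0.09 ]
obj 995 [0.759 0.279 0.02 ] [0.817 0.337 0.071]
obj 321 [0.781 0.073 0.02 ] [0.812 0.105 0.1  ]
obj 7054 [ 0.447 -0.085  0.02 ] [0.613 0.113 0.118]
obj 308 [0.439 0.42  0.02 ] [0.501 0.484 0.025]
obj 1428 [0.304 0.539 0.02 ] [0.494 0.635 0.106]
obj 235 [0.394 0.096 0.02 ] [0.428 0.163 0.029]
obj 1410 [ 0.226 -0.03   0.183] [0.254 0.095 0.283]
```

View pics/topc.png

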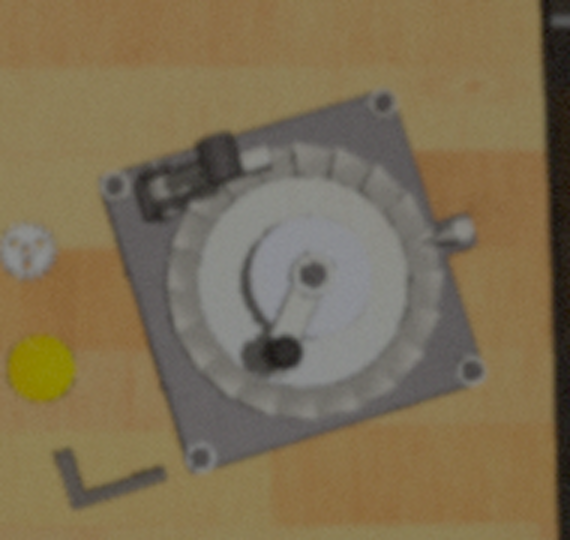

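View pics/scene0.png

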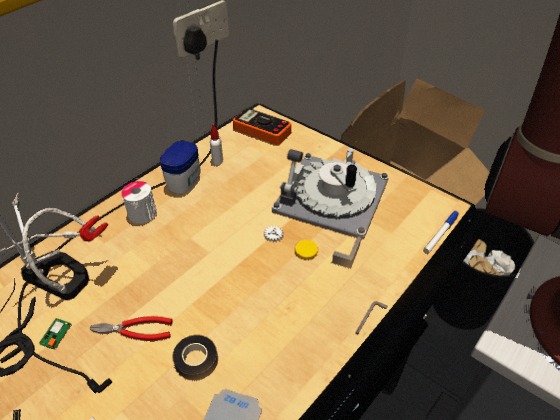

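Top crop: x up, y left. The screws are at (115,185), (383,102), (471,370), (200,457). The knob is at (218,158) at upper left, the index post at (460,235) on the right, and the handle at (283,352). Winch yaw is about 17°. Next I compute the frame.

```bash
python3 - <<'E'
from h import *
a=np.load("top0.npz"); K,k1,E=a["K"],a["k1"],a["E"]
P=cloud(a["d"],K,k1,E)
px=np.array([[115,185],[383,102],[471,370],[200,457]])/3+[250,120]
# intersect with plane z=.013
pt=cv2.undistortPoints(px.reshape(-1,1,2).astype(float),K,np.array([k1,0,0,0,0.])).reshape(-1,2)
r=np.c_[pt,np.ones(4)]@E[:3,:3].T; W=E[:3,3]+r*((.014-E[2,3])/r[:,2])[:,None]
print(W.round(4)); c=W.mean(0); print(c, [np.linalg.norm(W[i]-W[(i+1)%4]).round(4) for i in range(4)])
ex=(W[0]-W[3])+(W[1]-W[2]); ey=(W[0]-W[1])+(W[3]-W[2])
y1=np.arctan2(ex[1],ex[0]); y2=np.arctan2(-ey[0],ey[1]); print(np.degrees([y1,y2])); yaw=(y1+y2)/2
Rz=np.array([[np.cos(yaw),-np.sin(yaw)],[np.sin(yaw),np.cos(yaw)]])
f=lambda x,y:(c[:2]+Rz@[x,y]).round(4)
print("yaw",yaw,"pivot",f(76,66) if 0 else f(.076,.066),"knob0",f(.076,.030),"knob1",f(.076,.102),"post",f(0,-.096),"handle0",f(.05*np.cos(2.618),.05*np.sin(2.618)),"tgt",f(0,-.05))
for nm,p in [("knob",[.5922,.068]),("handle",[.4852,.034])]:
    q=Rz.T@(np.array(p)-c[:2]); print(nm,q.round(4),np.degrees(np.arctan2(q[1],q[0])),np.hypot(*q))
E
```

```text
[[ 0.5895  0.1251  0.014 ]
 [ 0.6406 -0.0413  0.014 ]
 [ 0.4745 -0.0917  0.014 ]
 [ 0.4234  0.0747  0.014 ]]
[0.53199284 0.0167422  0.014     ] [np.float64(0.1741), np.float64(0.1735), np.float64(0.1741), np.float64(0.1736)]
[16.87485647 17.07598231]
yaw 0.2962769602350971 pivot [0.5854 0.1021] knob0 [0.5959 0.0676] knob1 [0.5749 0.1365] post [ 0.56   -0.0751] handle0 [0.4833 0.028 ] tgt [ 0.5466 -0.0311]
knob [0.0725 0.0314] 23.434237025326826 0.07907125933089462
handle [-0.0397  0.0302] 142.77995595656046 0.04987386245694676
```

```bash
cat >> h.py <<'E'
C=np.array([.532,.0167]); YAW=.2963; Rz=np.array([[np.cos(YAW),-np.sin(YAW)],[np.sin(YAW),np.cos(YAW)]])
def go(x,y,z):
    "winch xy, z (m) -> remaining tool shift in mm, turn"
    s=state(); T=T_tool(s); p=np.r_[C+Rz@[x,y],z]; d=T[:3,:3].T@(p-T[:3,3])*1000
    print("t",round(s["time"],2),"tcp in winch",(Rz.T@(T[:2,3]-C)*1000).round(1),T[2,3].round(4),"shift",d.round(1),"turn",np.degrees(np.arctan2(T[1,0],T[0,0])-YAW).round(2),"F",s["contact_force"].round(1),"w",round(s["gripper_width"],3))
E
python3 -c "
from h import *
go(.05,-.02,.23)"
```

```text
t 0.6 tcp in winch [-529.  -485.4] 0.2313 shift [ 567.4 -479.5    1.3] turn -1.4 F [-0.1 -0.3  0.3] w 0.997
```

>>> {"op": "step_arm", "data": {
  "steps": [
    [38,-32,0,-1.4],
    [38,-32,0,0],
    [38,-32,0,0],
    [38,-32,0,0],
    [38,-32,0,0],
    [38,-32,0,0],
    [38,-32,0,0],
    [38,-32,0,0]
  ],
  "claw": 0
}}

```text
time: 1.4
tool_pos: [0.3856, -0.2687, 0.2313]
tool_rot: [0.002, 0.99, 0.142, 0.001]
contact_force: [1.4, -0.6, 0.3]
gripper_width: -0.005
```

>>> {"op": "step_arm", "data": {
  "steps": [
    [38,-32,0,0],
    [38,-32,0,0],
    [38,-32,0,0],
    [38,-32,0,0],
    [38,-32,0,0],
    [38,-32,0,0]
  ]
}}

```text
time: 2.0
tool_pos: [0.55, -0.0173, 0.2336]
tool_rot: [0.004, 0.99, 0.142, 0.004]
contact_force: [1.7, -0.3, 1.0]
gripper_width: -0.001
```

```bash
python3 -c "
from h import *
go(.05,-.02,.23)
im,d,K,k1,E=grab('wrist'); save(im,'w1')
P=cloud(d,K,k1,E)
for l in ['pawl_knob','crank_handle','winch']:
    for b in boxes_of('wrist',l)[:2]: print(l,np.round(b['box']),round(b['p'],2))
W=lambda q:(Rz.T@(np.asarray(q)[:2]-C)*1000).round(1)
m=(P[...,2]>.095)&(P[...,2]<.135)
n,L=cv2.connectedComponents(m.astype(np.uint8))
for i in range(1,n):
    q=P[L==i]
    if len(q)>60:
        r=cv2.minAreaRect(q[:,:2].astype(np.float32)); print(len(q),W(r[0]),r[1],q[:,2].max().round(4))
for x,y,z in [(0,0,.074),(.076,.066,.046),(.076,.03,.1),(0,-.096,.05)]:
    print((x,y,z),np.round(proj(np.r_[C+Rz@[x,y],z],K,k1,E)))
"
```

```text
t 2.0 tcp in winch [  7.2 -37.8] 0.2336 shift [ 42.5 -18.3   3.8] turn -0.62 F [ 1.7 -0.3  1. ] w -0.001
pawl_knob [150. 103.  90.  32.] 0.82
crank_handle [159. 108. 161. 160.] 0.71
winch [139.  91. 211. 178.] 0.82
1063 [74.2 32.3] (0.02611420676112175, 0.021653354167938232) 0.1162
473 [-38.   31.4] (0.01765519008040428, 0.018308214843273163) 0.114
(0, 0, 0.074) [233. 204.]
(0.076, 0.066, 0.046) [160. 116.]
(0.076, 0.03, 0.1) [186. 118.]
(0, -0.096, 0.05) [336. 196.]
```

View pics/w1.png

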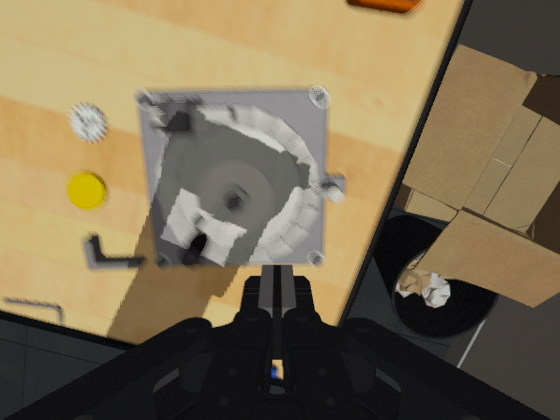

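The wrist view agrees: nut at (236,200), knob near (178,118), post at (335,187). I'll move to the knob's −y side and lower the shut fingers.

>>> {"op": "step_arm", "data": {
  "steps": [
    [35,-12,0,-0.6],
    [34,-11,0,0],
    [0,0,40,0],
    [0,0,0,0]
  ]
}}

```text
time: 2.6
tool_pos: [0.6092, 0.0189, 0.193]
tool_rot: [0.005, 0.989, 0.145, 0.004]
contact_force: [-1.2, 0.2, -1.8]
gripper_width: -0.001
```

```bash
python3 -c "
from h import *
go(.076,-.014,.086)"
```

```text
t 2.6 tcp in winch [ 74.5 -20.5] 0.193 shift [  0.8  -7.7 106.9] turn -0.33 F [-1.2  0.2 -1.8] w -0.001
```

>>> {"op": "step_arm", "data": {
  "steps": [
    [1,-2,40,0],
    [0,0,40,0],
    [0,0,26,0],
    [0,0,0,0],
    [0,-12,0,0],
    [0,-12,0,0]
  ]
}}

```text
time: 3.2
tool_pos: [0.6078, 0.0349, 0.0962]
tool_rot: [0.007, 0.99, 0.138, 0.01]
contact_force: [-0.2, -0.6, 0.5]
gripper_width: 0.004
```

```bash
python3 -c "
from h import *
go(.076,.076,.086)"
```

```text
t 3.2 tcp in winch [77.8 -4.7] 0.0962 shift [ -3.5 -80.8   8.7] turn -1.08 F [-0.2 -0.6  0.5] w 0.004
```

>>> {"op": "step_arm", "data": {
  "steps": [
    [-1,-5,8,-1],
    [0,-12,2,0],
    [0,-12,0,0],
    [0,-12,0,0],
    [0,-12,0,0],
    [0,-12,0,0]
  ]
}}

```text
time: 3.8
tool_pos: [0.59, 0.1031, 0.0915]
tool_rot: [0.009, 0.989, 0.148, 0.016]
contact_force: [-0.3, 0.5, 0.3]
gripper_width: 0.002
```

```bash
python3 -c "
from h import *
go(.076,.076,.086)"
```

```text
t 3.8 tcp in winch [80.7 65.7] 0.0915 shift [ -4.8 -10.4   5.1] turn 0.11 F [-0.3  0.5  0.3] w 0.002
```

>>> {"op": "step_arm", "data": {
  "steps": [
    [-3,-5,0,0],
    [0,-3,0,0],
    [0,0,0,0]
  ]
}}

```text
time: 4.1
tool_pos: [0.5835, 0.1116, 0.0908]
tool_rot: [0.01, 0.989, 0.15, 0.016]
contact_force: [1.6, -4.3, 1.4]
gripper_width: -0.004
```

>>> {"op": "step_arm", "data": {
  "steps": [
    [0,20,0,0],
    [0,20,-20,0],
    [0,20,-30,0],
    [-30,20,-40,0],
    [-35,0,-20,0],
    [-20,0,0,0]
  ],
  "claw": 60
}}

```text
time: 4.7
tool_pos: [0.5233, 0.0099, 0.1997]
tool_rot: [0.007, 0.989, 0.149, 0.013]
contact_force: [-0.2, 1.1, 0.2]
gripper_width: 0.598
```

```bash
cat > look.py <<'E'
from h import *
import sys
go(-.041,.030,.2)
W=lambda q:(Rz.T@(np.asarray(q)[:2]-C)*1000).round(1)
for cam in sys.argv[2:]:
    im,d,K,k1,E=grab(cam); save(im,sys.argv[1]+cam)
    P=cloud(d,K,k1,E); m=(P[...,2]>.093)&(P[...,2]<.13); Q=(P[...,:2]-C)@Rz; m&=(abs(Q)<.13).all(-1)
    n,L=cv2.connectedComponents(m.astype(np.uint8))
    for i in range(1,n):
        q=P[L==i]
        if len(q)>40:
            r=cv2.minAreaRect(q[:,:2].astype(np.float32)); w=W(r[0]); print(cam,len(q),w,np.round(r[1],3),q[:,2].max().round(4),np.degrees(np.arctan2(w[1],w[0])).round(1))
    for l in ['pawl_knob','crank_handle']:
        for b in boxes_of(cam,l)[:1]: print(cam,l,np.round(b['box']),round(b['p'],2))
E
python3 look.py b wrist top
```

```text
t 4.7 tcp in winch [-10.3  -3.9] 0.1997 shift [-30.6 -34.   -1.7] turn 0.21 F [-0.2  1.1  0.2] w 0.598
wrist 1484 [ 74.4 100.1] [0.026 0.022] 0.112 53.4
wrist 838 [73.9 36.8] [0.012 0.029] 0.1105 26.5
wrist 654 [-38.5  31.6] [0.019 0.019] 0.1144 140.6
wrist pawl_knob [ 94.  77. 144.  37.] 0.86
wrist crank_handle [183.  90. 179. 183.] 0.87
top 143 [73.2 35.6] [0.012 0.03 ] 0.1119 25.9
top 211 [72.7 99.4] [0.026 0.022] 0.1144 53.8
top 47 [-37.7  35.4] [0.008 0.018] 0.1167 136.8
top pawl_knob [275. 168.  53.  25.] 0.63
top crank_handle [306. 168.  89.  86.] 0.94
```

View pics/bwrist.png

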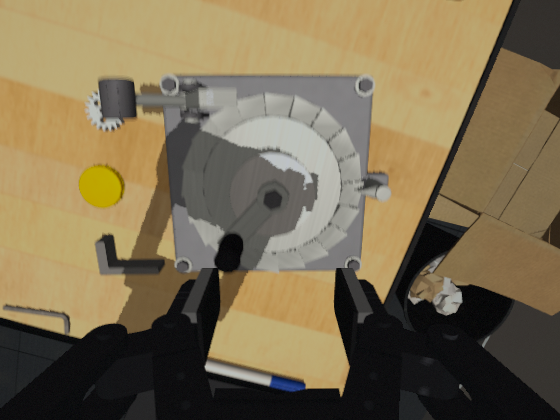

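The pawl is thrown: the knob shows at (117,98), which is winch (74,100), and the nose is up at (220,98) with its top at z≈0.11. The handle is at (230,252), winch (−38,32). Next I go to the handle.

>>> {"op": "step_arm", "data": {
  "steps": [
    [-16,-20,0,0],
    [-14,-18,0,0],
    [0,0,0,0]
  ],
  "claw": 60
}}

```text
time: 5.3
tool_pos: [0.4835, 0.0404, 0.1915]
tool_rot: [0.006, 0.989, 0.151, 0.008]
contact_force: [1.2, 0.2, -0.9]
gripper_width: 0.597
```

```bash
python3 -c "
from h import *
go(-.038,.032,.079)"
```

```text
t 5.3 tcp in winch [-39.5  36.9] 0.1915 shift [-1.000e-01  3.400e+00  1.126e+02] turn 0.35 F [ 1.2  0.2 -0.9] w 0.597
```

>>> {"op": "step_arm", "data": {
  "steps": [
    [0,2,40,0],
    [0,1,36,0],
    [0,0,25,0],
    [0,0,10,0],
    [0,0,0,0]
  ]
}}

```text
time: 5.8
tool_pos: [0.4916, 0.0371, 0.0772]
tool_rot: [0.006, 0.988, 0.152, 0.009]
contact_force: [-0.2, 0.8, 1.1]
gripper_width: 0.6
```

```bash
python3 -c "
from h import *
go(-.038,.032,.079)"
```

```text
t 5.8 tcp in winch [-32.7  31.3] 0.0772 shift [-5.3 -0.7 -1.9] turn 0.55 F [-0.2  0.8  1.1] w 0.6
```

>>> {"op": "step_arm", "data": {
  "steps": [
    [-5,-1,-2,-0.5],
    [0,0,0,0]
  ]
}}

```text
time: 6.0
tool_pos: [0.4878, 0.0364, 0.0807]
tool_rot: [0.006, 0.988, 0.157, 0.01]
contact_force: [-0.3, 0.8, 1.3]
gripper_width: 0.597
```

>>> {"op": "step_arm", "data": {
  "steps": [
    [0,0,0,0],
    [0,0,0,0],
    [0,0,0,0],
    [0,0,0,0]
  ],
  "claw": 20
}}

```text
time: 6.4
tool_pos: [0.4899, 0.0361, 0.0841]
tool_rot: [0.007, 0.987, 0.157, 0.013]
contact_force: [1.3, -0.5, -4.1]
gripper_width: 0.206
```

```bash
python3 -c "
from h import *
go(-.038,.032,.079)"; python3 look.py c top
```

```text
t 6.4 tcp in winch [-34.5  30.9] 0.0841 shift [-3.6 -1.3  5. ] turn 1.1 F [ 1.3 -0.5 -4.1] w 0.206
t 6.4 tcp in winch [-34.5  30.9] 0.0841 shift [  -3.7    2.9 -116. ] turn 1.1 F [ 1.3 -0.5 -4.1] w 0.206
top 141 [73.1 35.8] [0.012 0.031] 0.1127 26.1
top 212 [72.8 99. ] [0.026 0.022] 0.1149 53.7
top pawl_knob [277. 168.  53.  23.] 0.92
top crank_handle [307. 166.  85.  54.] 0.8
```

>>> {"op": "step_arm", "data": {
  "steps": [
    [-3,0,2,-1],
    [0,0,0,0]
  ],
  "claw": 10
}}

```text
time: 6.75
tool_pos: [0.4895, 0.0353, 0.0842]
tool_rot: [0.007, 0.986, 0.166, 0.016]
contact_force: [-0.4, -1.6, -5.3]
gripper_width: 0.202
```

```bash
python3 look.py d wrist; python3 -c "
import cv2;a=cv2.imread('pics/dwrist.png');cv2.imwrite('pics/dw.png',a)"
```

```text
t 6.75 tcp in winch [-35.2  30.2] 0.0842 shift [  -2.4    2.3 -115.9] turn 2.19 F [-0.4 -1.6 -5.3] w 0.202
wrist 2964 [66.2 99.7] [0.014 0.022] 0.1118 56.4
wrist 2210 [71.5 36.9] [0.008 0.03 ] 0.1104 27.3
wrist 6230 [-35.4  31.8] [0.026 0.045] 0.13 138.1
wrist 163 [-30.5  59.2] [0.002 0.007] 0.13 117.3
wrist 124 [-28.5   5. ] [0.002 0.006] 0.13 170.0
wrist pawl_knob [ 40.   3. 280.  46.] 0.68
wrist crank_handle [190.  29. 287. 312.] 0.74
```

View pics/dw.png

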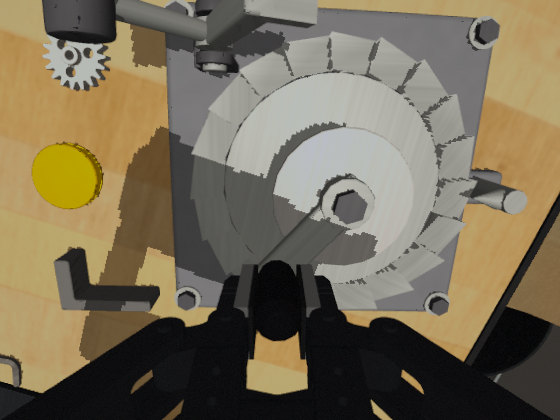

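The handle is gripped at (278,300), and the opening stalled at 0.20. The pawl is still thrown at upper left. I'll start the arc anticlockwise.

>>> {"op": "step_arm", "data": {
  "steps": [
    [-6,8.6,0,1],
    [-4,9.7,0,1],
    [-2,10.3,0,0]
  ]
}}

```text
time: 7.2
tool_pos: [0.486, 0.0059, 0.0842]
tool_rot: [0.004, 0.989, 0.148, 0.016]
contact_force: [1.3, 3.6, -1.0]
gripper_width: 0.201
```

```bash
python3 -c "
from h import *
go(0,-.05,.084)"
```

```text
t 7.2 tcp in winch [-47.2   3.1] 0.0842 shift [47.  53.2  2.2] turn 0.11 F [ 1.3  3.6 -1. ] w 0.201
```

>>> {"op": "step_arm", "data": {
  "steps": [
    [0.4,10.5,0,0],
    [2.5,10.2,0,0],
    [4.6,9.4,0,0],
    [6.5,8.3,0,0],
    [8,6.7,0,0],
    [9.3,4.9,0,0]
  ]
}}

```text
time: 7.8
tool_pos: [0.5317, -0.0353, 0.0841]
tool_rot: [-0.0, 0.989, 0.147, 0.014]
contact_force: [-3.1, 9.1, 3.6]
gripper_width: 0.196
```

```bash
python3 -c "
from h import *
go(0,-.05,.084)"
```

```text
t 7.8 tcp in winch [-15.5 -49.7] 0.0841 shift [15.5  0.3  0.5] turn -0.11 F [-3.1  9.1  3.6] w 0.196
```

>>> {"op": "step_arm", "data": {
  "steps": [
    [8,1,0,0],
    [3,-1,0,0],
    [0,0,0,0]
  ]
}}

```text
time: 8.1
tool_pos: [0.5439, -0.0346, 0.0841]
tool_rot: [0.001, 0.989, 0.147, 0.012]
contact_force: [-2.5, 3.9, 2.9]
gripper_width: 0.199
```

```bash
python3 look.py e wrist
```

```text
t 8.1 tcp in winch [ -3.6 -52.5] 0.0841 shift [ -34.9  -81.7 -117.3] turn -0.1 F [-2.5  3.9  2.9] w 0.199
wrist 2541 [74.2 32. ] [0.012 0.021] 0.1097 23.3
wrist 6261 [ -3.1 -51.7] [0.025 0.045] 0.13 -93.4
wrist 156 [  2.6 -24.6] [0.002 0.007] 0.1299 -84.0
wrist 137 [  2.3 -78.7] [0.002 0.007] 0.13 -88.3
wrist pawl_knob [ 0. 88. 70. 32.] 0.97
wrist crank_handle [ 55.  92. 274. 248.] 0.9
```

View pics/ewrist.png

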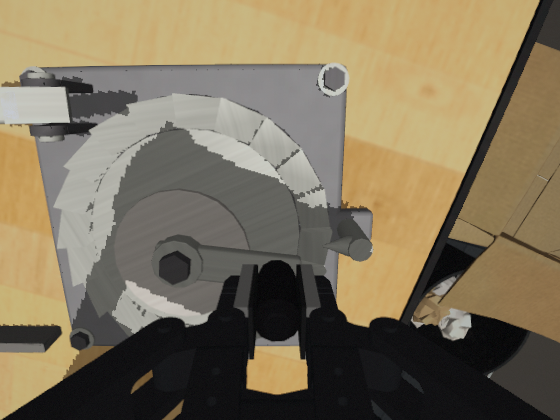

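```bash
cat > arm.py <<'E'
from h import *
import sys
for cam in sys.argv[1:]:
    im,d,K,k1,E=grab(cam); P=cloud(d,K,k1,E); Q=(P[...,:2]-C)@Rz; z=P[...,2]; r=np.hypot(Q[...,0],Q[...,1])
    nut=(z>.069)&(z<.079)&(r<.018); c=cv2.minAreaRect(Q[nut].astype(np.float32))[0]; print(cam,"nut",np.array(c)*1000,nut.sum())
    np.savez(cam+"_arm.npz",Q=Q,z=z,im=im)
    post=(z>.04)&(z<.055)&(r>.08)&(r<.115)&(Q[...,1]<-.07)&(abs(Q[...,0])<.02); 
    if post.sum(): print(" post",(np.array(cv2.minAreaRect(Q[post].astype(np.float32))[0])*1000).round(1),post.sum())
    for lo,hi in [(.014,.02),(.02,.026),(.026,.032),(.032,.038),(.038,.044)]:
        m=(z>.058)&(z<.071)&(r>lo)&(r<hi)
        if m.sum()>8:
            q=Q[m]; a=np.unwrap(np.arctan2(q[:,1],q[:,0])); a=np.degrees(a)%360; print("  r",lo,"n",m.sum(),"ang",a.min().round(1),a.max().round(1),"mid",((a.min()+a.max())/2).round(1),"med",np.median(a).round(1),"z",np.median(z[m]).round(4))
    h=(z>.1)&(z<.125)&(r>.035)&(r<.065)&(abs(Q[...,0])<.03)
    if h.sum(): w=np.array(cv2.minAreaRect(Q[h].astype(np.float32))[0])*1000; print(" handle",w.round(1),h.sum(),np.degrees(np.arctan2(w[1],w[0])).round(1))
E
python3 arm.py wrist
```

```text
wrist nut [-1.10276695 -1.33638084] 848
 post [ -0.2 -92.7] 867
  r 0.014 n 1098 ang 0.1 359.2 mid 179.7 med 248.3 z 0.0591
  r 0.02 n 1570 ang 0.1 359.9 mid 180.0 med 215.8 z 0.0586
  r 0.026 n 1839 ang 0.1 359.6 mid 179.9 med 196.9 z 0.0585
  r 0.032 n 968 ang 0.4 360.0 mid 180.2 med 266.4 z 0.0585
  r 0.038 n 189 ang 260.5 274.5 mid 267.5 med 270.9 z 0.0654
 handle [ -4.3 -49.3] 3856 -95.0
```

>>> {"op": "step_arm", "data": {
  "steps": [
    [2.5,0,0,0],
    [0,0,0,0]
  ]
}}

```text
time: 8.5
tool_pos: [0.5458, -0.0341, 0.0841]
tool_rot: [0.002, 0.989, 0.147, 0.013]
contact_force: [2.0, 1.8, -1.5]
gripper_width: 0.201
```

>>> {"op": "step_arm", "data": {
  "steps": [
    [0,0,0,0],
    [0,0,0,0],
    [0,0,0,0],
    [0,0,-30,0],
    [0,0,-40,0],
    [0,0,-40,0],
    [-20,0,-20,0],
    [0,0,0,0]
  ],
  "claw": 60
}}

```text
time: 9.3
tool_pos: [0.5221, -0.0412, 0.2173]
tool_rot: [0.004, 0.989, 0.147, 0.012]
contact_force: [1.3, -0.7, -0.0]
gripper_width: 0.601
```

```bash
sed -i 's/z>.058/z>.0625/' arm.py; python3 arm.py wrist; python3 look.py f wrist
```

```text
wrist nut [-2.06689583 -2.72099208] 296
 post [ -2.8 -92.7] 314
  r 0.014 n 175 ang 187.0 294.8 mid 240.9 med 258.6 z 0.0659
  r 0.02 n 155 ang 234.6 284.5 mid 259.5 med 261.7 z 0.0657
  r 0.026 n 152 ang 243.5 280.8 mid 262.1 med 263.2 z 0.0659
  r 0.032 n 151 ang 246.1 277.7 mid 261.9 med 263.3 z 0.0658
  r 0.038 n 124 ang 250.7 276.1 mid 263.4 med 265.4 z 0.0659
 handle [ -5.9 -51.4] 539 -96.5
t 9.35 tcp in winch [-26.  -52.3] 0.2162 shift [-15.5 -82.5  15. ] turn -0.06 F [1.2 0.5 0.2] w 0.599
wrist 1407 [ 73.8 100.1] [0.027 0.022] 0.1121 53.6
wrist 753 [73.8 36.1] [0.012 0.028] 0.1101 26.1
wrist 579 [ -5.6 -51.9] [0.019 0.018] 0.114 -96.2
wrist pawl_knob [ 35.  55. 133.  41.] 0.85
wrist crank_handle [133.  72. 175. 177.] 0.91
```

View pics/fwrist.png

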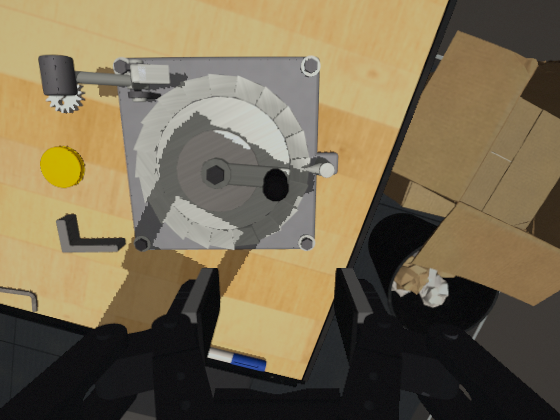

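```bash
sed -i 's/>8:/>5:/' arm.py; python3 arm.py top; python3 - <<'E'
from h import *
a=np.load("top_arm.npz"); im=a["im"]; save(cv2.resize(im[135:290,265:420],None,fx=3.8,fy=3.8,interpolation=cv2.INTER_CUBIC),"g")
E
```

```text
top nut [-3.52025218 -2.73752958] 112
 post [ -0.6 -88.2] 15
  r 0.014 n 50 ang 139.4 290.1 mid 214.7 med 244.2 z 0.0676
  r 0.02 n 40 ang 234.5 286.1 mid 260.3 med 257.9 z 0.0667
  r 0.026 n 34 ang 104.3 277.0 mid 190.6 med 259.6 z 0.0666
  r 0.032 n 28 ang 135.0 275.8 mid 205.4 med 264.7 z 0.0664
  r 0.038 n 24 ang 257.6 274.0 mid 265.8 med 265.5 z 0.0675
 handle [ -5.2 -53. ] 77 -95.7
```

View pics/g.png

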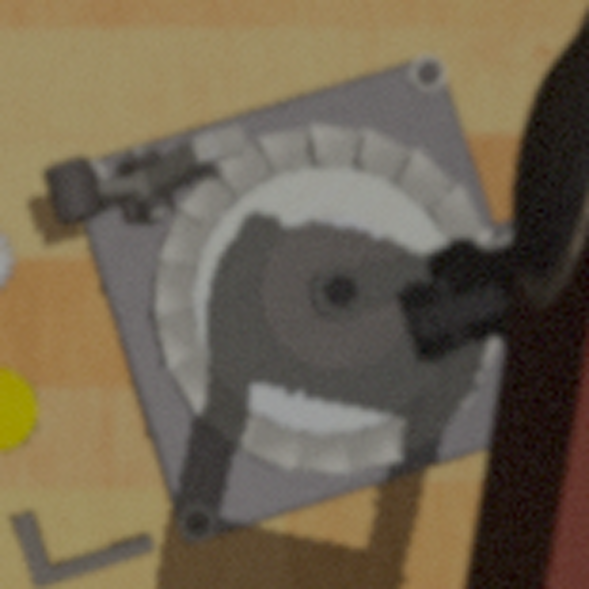

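>>> {"op": "step_arm", "data": {
  "steps": [
    [0,40,0,0],
    [0,40,0,0],
    [0,40,0,0],
    [0,40,0,0],
    [0,0,0,0]
  ]
}}

```text
time: 10.05
tool_pos: [0.5671, -0.1952, 0.201]
tool_rot: [-0.002, 0.989, 0.15, 0.001]
contact_force: [-0.5, 0.4, 0.7]
gripper_width: 0.597
```

```bash
python3 arm.py top wrist; python3 - <<'E'
from h import *
a=np.load("top_arm.npz"); im=a["im"]; save(cv2.resize(im[135:290,265:420],None,fx=3.8,fy=3.8,interpolation=cv2.INTER_CUBIC),"k")
c=camera_params("top"); K,k1,E=np.array(c["mtx"]),c["k1"],np.array(c["extrinsics"])
for n,x,y,z in [("axis74",0,0,.074),("post50",0,-.096,.05),("handle112",0,-.05,.1125),("h-5deg",-.05*np.sin(np.radians(5)),-.05,.1125),("screwpl",.087,.087,.014)]:
    u=np.array(proj(np.r_[C+Rz@[x,y],z],K,k1,E)); print(n,((u-[265,135])*3.8).round(1))
E
```

```text
top nut [-3.04261781 -3.34216375] 119
 post [ -3.6 -94. ] 82
  r 0.014 n 47 ang 138.9 290.1 mid 214.5 med 242.9 z 0.0681
  r 0.02 n 43 ang 161.6 301.3 mid 231.5 med 257.6 z 0.0669
  r 0.026 n 35 ang 31.9 275.5 mid 153.7 med 259.5 z 0.0673
  r 0.032 n 37 ang 232.1 275.0 mid 253.5 med 259.3 z 0.0667
  r 0.038 n 35 ang 247.9 274.1 mid 261.0 med 262.4 z 0.0673
 handle [ -6.7 -52.5] 105 -97.2
wrist nut [-1.95618812 -3.16671282] 343
 post [ -0.9 -92.7] 342
  r 0.014 n 209 ang 154.3 296.7 mid 225.5 med 258.8 z 0.066
  r 0.02 n 92 ang 254.5 285.7 mid 270.1 med 272.4 z 0.0656
  r 0.026 n 77 ang 263.6 280.5 mid 272.1 med 272.4 z 0.0657
  r 0.032 n 56 ang 266.3 278.7 mid 272.5 med 273.3 z 0.0657
  r 0.038 n 28 ang 271.5 275.9 mid 273.7 med 274.1 z 0.0651
 handle [ -5.6 -53.2] 676 -96.0
axis74 [330.2 284.1]
post50 [518.1 227.2]
handle112 [451.  242.4]
h-5deg [454.1 252. ]
screwpl [ 88.3 176.7]
```

View pics/k.png

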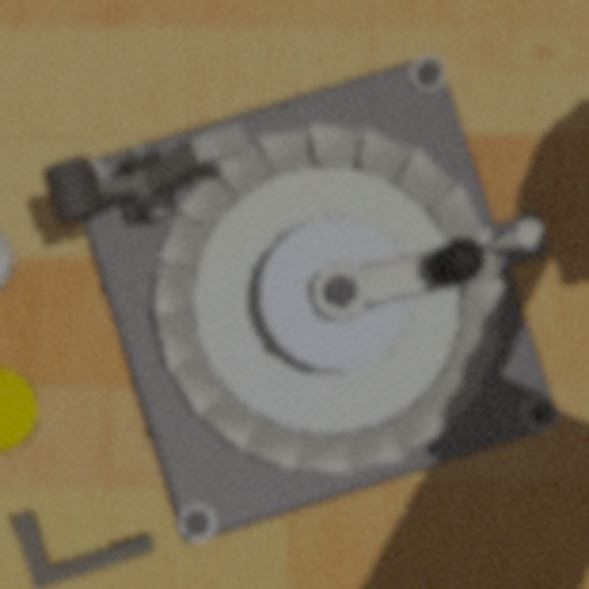

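Top view k: nut (340,291), handle top (463,257), post tip (490,243), and the knob thrown back at (73,190). Both cameras put the handle about 4° (3.5 mm) short of the post, so I'll regrip and correct.

>>> {"op": "step_arm", "data": {
  "steps": [
    [0,-40,0,0],
    [0,-40,0,0],
    [0,-40,0,0],
    [0,-20,0,0],
    [0,0,0,0]
  ],
  "claw": 60
}}

```text
time: 10.65
tool_pos: [0.5195, -0.048, 0.1965]
tool_rot: [-0.006, 0.988, 0.153, -0.003]
contact_force: [0.3, 0.5, 0.5]
gripper_width: 0.598
```

```bash
python3 -c "
from h import *
go(-.0057,-.052,.080)"
```

```text
t 10.65 tcp in winch [-30.8 -58.3] 0.1965 shift [ 25.6  -4.4 116.5] turn 0.64 F [0.3 0.5 0.5] w 0.598
```

>>> {"op": "step_arm", "data": {
  "steps": [
    [14,-3,0,0.6],
    [12,-2,0,0],
    [0,0,0,0]
  ]
}}

```text
time: 10.95
tool_pos: [0.5445, -0.0335, 0.1957]
tool_rot: [-0.006, 0.989, 0.149, -0.003]
contact_force: [0.7, -0.2, -0.4]
gripper_width: 0.597
```

```bash
python3 -c "
from h import *
go(-.0057,-.052,.080)"
```

```text
t 10.95 tcp in winch [ -2.7 -51.7] 0.1957 shift [ -2.6   1.9 115.7] turn 0.11 F [ 0.7 -0.2 -0.4] w 0.597
```

>>> {"op": "step_arm", "data": {
  "steps": [
    [-3,1,40,0],
    [0,0,38,0],
    [0,0,25,0],
    [0,0,10,0],
    [0,0,0,0]
  ]
}}

```text
time: 11.45
tool_pos: [0.546, -0.0373, 0.0809]
tool_rot: [-0.005, 0.989, 0.147, -0.001]
contact_force: [-0.1, 0.9, 0.4]
gripper_width: 0.601
```

```bash
python3 -c "
from h import *
go(-.0057,-.052,.080)"
```

```text
t 11.45 tcp in winch [ -2.4 -55.7] 0.0809 shift [-3.3 -3.7  0.9] turn -0.06 F [-0.1  0.9  0.4] w 0.601
```

>>> {"op": "step_arm", "data": {
  "steps": [
    [-3,-3.5,0,0],
    [0,0,0,0]
  ]
}}

```text
time: 11.65
tool_pos: [0.5434, -0.0354, 0.0828]
tool_rot: [-0.005, 0.989, 0.147, -0.0]
contact_force: [0.2, -0.2, -0.2]
gripper_width: 0.602
```

>>> {"op": "step_arm", "data": {
  "steps": [
    [0,0,0,0],
    [0,0,0,0],
    [0,0,0,0],
    [0,0,0,0]
  ],
  "claw": 10
}}

```text
time: 12.05
tool_pos: [0.5449, -0.0343, 0.0865]
tool_rot: [-0.005, 0.989, 0.147, 0.002]
contact_force: [1.4, -0.2, -5.3]
gripper_width: 0.198
```

```bash
python3 -c "
from h import *
go(-.0057,-.052,.080)"
```

```text
t 12.05 tcp in winch [ -2.5 -52.5] 0.0865 shift [-3.2 -0.5  6.4] turn -0.1 F [ 1.4 -0.2 -5.3] w 0.198
```

Gripped at TCP x = −2.5. I'll move it +3.5 mm in winch x, to TCP x ≈ +1.

>>> {"op": "step_arm", "data": {
  "steps": [
    [3.5,0,0,0],
    [0,0,0,0]
  ]
}}

```text
time: 12.25
tool_pos: [0.548, -0.0336, 0.0864]
tool_rot: [-0.005, 0.989, 0.147, 0.002]
contact_force: [1.7, 1.4, -3.4]
gripper_width: 0.197
```

```bash
python3 -c "
from h import *
go(.001,-.052,.080)"
```

```text
t 12.25 tcp in winch [  0.7 -52.7] 0.0864 shift [ 0.3 -0.7  6.4] turn -0.07 F [ 1.7  1.4 -3.4] w 0.197
```

>>> {"op": "step_arm", "data": {
  "steps": [
    [0.5,0,0,0],
    [0,0,0,0]
  ]
}}

```text
time: 12.45
tool_pos: [0.5483, -0.0335, 0.0864]
tool_rot: [-0.005, 0.989, 0.147, 0.001]
contact_force: [-0.5, 0.2, -1.1]
gripper_width: 0.199
```

>>> {"op": "step_arm", "data": {
  "steps": [
    [0,0,0,0],
    [0,0,0,0],
    [0,0,0,0],
    [0,0,-30,0],
    [0,0,-40,0],
    [0,0,-40,0],
    [-20,30,-20,0],
    [0,40,0,0]
  ],
  "claw": 60
}}

```text
time: 13.25
tool_pos: [0.5502, -0.1061, 0.2225]
tool_rot: [-0.004, 0.989, 0.15, 0.003]
contact_force: [0.9, -0.2, 0.2]
gripper_width: 0.601
```

>>> {"op": "step_arm", "data": {
  "steps": [
    [0,40,0,0],
    [0,40,0,0],
    [0,10,0,0],
    [0,0,0,0]
  ]
}}

```text
time: 13.65
tool_pos: [0.5798, -0.1997, 0.227]
tool_rot: [-0.002, 0.989, 0.148, 0.008]
contact_force: [0.1, 1.0, 0.5]
gripper_width: 0.602
```

```bash
python3 arm.py top wrist; python3 look.py m top; python3 - <<'E'
from h import *
a=np.load("top_arm.npz"); im=a["im"]; save(cv2.resize(im[135:290,265:420],None,fx=3.8,fy=3.8,interpolation=cv2.INTER_CUBIC),"m")
E
```

```text
top nut [-2.50361022 -3.20625957] 117
 post [ -3.6 -93.9] 82
  r 0.014 n 46 ang 172.6 286.2 mid 229.4 med 243.7 z 0.0679
  r 0.02 n 41 ang 14.2 323.0 mid 168.6 med 261.0 z 0.0669
  r 0.026 n 41 ang 29.4 281.5 mid 155.5 med 263.0 z 0.0665
  r 0.032 n 37 ang 155.7 278.6 mid 217.1 med 261.7 z 0.0667
  r 0.038 n 37 ang 252.8 277.6 mid 265.2 med 265.4 z 0.0666
 handle [ -3.7 -53.5] 101 -93.9
wrist nut [-2.71222834 -3.19069065] 291
 post [ -2.7 -93.1] 298
  r 0.014 n 166 ang 164.6 297.6 mid 231.1 med 261.1 z 0.0661
  r 0.02 n 63 ang 264.1 288.4 mid 276.2 med 276.8 z 0.0657
  r 0.026 n 60 ang 268.9 285.1 mid 277.0 med 277.1 z 0.0657
  r 0.032 n 39 ang 272.5 281.7 mid 277.1 med 277.4 z 0.0654
  r 0.038 n 21 ang 275.9 280.0 mid 277.9 med 277.8 z 0.0646
 handle [ -2.1 -53. ] 540 -92.3
t 13.75 tcp in winch [ -17.3 -219.2] 0.2267 shift [ -23.4 -249.2   26.8] turn 0.17 F [ 0.2 -0.1  0.7] w 0.6
top 145 [73.1 36. ] [0.013 0.031] 0.1126 26.2
top 211 [72.7 98.4] [0.026 0.023] 0.1143 53.5
top 114 [ -2.9 -53.5] [0.017 0.019] 0.1172 -93.1
top pawl_knob [277. 167.  52.  25.] 0.66
top crank_handle [306. 167.  89.  90.] 0.62
```

View pics/m.png

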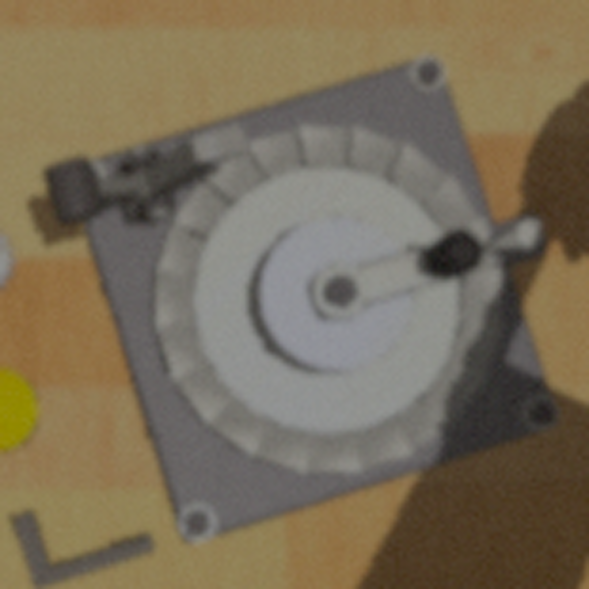

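Top view m: nut (340,291), handle (450,252) and post tip (490,243) are in line within about 1°. The knob is still thrown back at (73,190), and the arm is clear.

```bash
python3 -c "
from h import *
print(job_done())"
```

```text
the job is handed in; nothing more can be done
None
```

I threw the pawl lever over with the shut fingers, then gripped the crank handle and turned it anticlockwise to the index post. My first look showed the crank about 4° short. I regripped it, moved it about 3.5 mm further, let go, and handed the job in at about 13.8 s.

**Last checks, gripper clear:**
- **Pawl:** the knob is on the +y side, at about (73, 98) in the winch frame. The nose is up, with its top near z = 0.11 m.
- **Crank:** it points at the post to within about 1°. The top camera read roughly 1° short and the wrist camera 0.7° past, and the two views differ by about 2 mm, which is the calibration error.
- **Forces:** the highest reading in any report was about 10 N.

One check disagreed: the wrist camera's partial view of the crank arm's edges read 276–278° instead of 270°. The handle hid part of the arm, so I relied on the direction from nut to handle instead.

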